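# Reset the mixer drive and hold its cover over the screw holes

### The arm

A 6-joint arm with a two-finger parallel gripper is mounted at the origin on the work surface. World frame = base frame: x ahead of the robot, y to its left, z up, the work surface at z = 0. Lengths are in m, angles in rad, forces in N, time in s.
With the tool pointing down it reaches from about 0.3 to 0.875 m from the base axis. Payload 4.2 kg.
Tool frame: the origin (TCP) lies between the finger pads; the fingertips stand 19 mm ahead of it and the grasp point (between the pads) is the TCP; z points along the fingers, x is the direction in which the jaws open and shut, and the axes are right-handed (so a half turn about z gives the same grasp; the last joint's range is limited). The gripper opens to 85 mm and grips with 20 to 120 N. Pads are 22 mm wide; open, the fingers measure 114 mm over their backs; the gripper's body (76 mm by 85 mm) begins 54 mm behind the grasp point. The pads swing forward as they close: fully open they stand 13 mm farther back than shut.
Start: joints at [-1.343, 0.32, 1.565, -0, 1.257, -0.02], TCP at [0.141, -0.557, 0.25] pointing down, gripper open.
Joint ranges: [-3.11, 3.11], [-0.84, 2.01], [0.21, 2.61], [-1.34, 4.49], [0.05, 2.63], [-2.56, 2.56]. Speed limits (rad/s): [2.57, 2.57, 3.14, 3.14, 3.14, 3.14].

### API

Orientations are given as a unit quaternion [x, y, z, w].
In Python, from station import readout, viewer, job gives the robot as it stands.
- The arm moves only by the tool step_arm, never from a script. Its argument "deltas" is a list of rows, each a list of 7 numbers: the shift along the tool's x, y, z in mm, then the turn, a rotation vector about the tool's x, y, z in rad, then the gripper's target within -1 to 1 (fully open at 1, half-way at 0, shut at -1). In form: [[dx, dy, dz, wx, wy, wz, fingers], ...]. A call has 1 to 20 rows; each row is the pose to reach, as a shift and turn from the pose commanded when the call began, along the tool's axes at that moment; what a row does not reach only later rows make up. A row lasts 1/12 s, in which the tool goes at most 41.7 mm and 7.16 degrees, less where a joint would pass 70% of its speed; a pose out of reach is approached as far as the arm can. A call with a gripper value outside its range is refused whole. The fingers move at their own pace and stop on an object; the grip force is fixed at half the most. Time passes only in rows, so rows that repeat a pose let the fingers close. It gives the time, the measured TCP pose, the force and the opening at its end, in the units of the state.
- readout.read_state(): the state, without advancing time (a new reading comes with each control period).
- viewer.snapshot(name): name is "side" or "top"; returns the picture (400x640x3 uint8, red, green, blue); there is no depth.
- viewer.camera_info(name): a dict with "vertical_fov" (degrees; the focal length in pixels is half the picture's height over the tangent of half this angle, whatever the lens; pixels are square), "cx", "cy" (the principal point, pixels), "k1" (the pictures are not rectified: a ray, as slopes to the right and down, at radius r is drawn at 1 + k1 r^2 times it, then the intrinsics apply), "eye" and "rotation" of the camera in the world. Camera axes: x right, y down, z forward; pixel columns grow to the right and rows downward; lengths in m; the calibration is good to about 2 mm. A picture is of the moment at which its call begins. camera_info takes no time and is no camera call.
- job.finish_job(): hands the job in, once; it reports no verdict.
The state is a dict: "time_s": time; "joint_pos": joint angles; "dq": joint speeds; "tau": joint torques, N m; "position": TCP position; "orientation": TCP orientation; "contact_force": force on the tool from outside, world axes, zero at the start; "torque": the same for the moment, N m; "grip_width": finger opening in m.
Only numpy, scipy, OpenCV 4.12 (cv2) and the standard library are available. Lean on these libraries where they do the work, as an engineer would, in place of code of your own. Each camera call takes 0.05 s, during which the arm holds its last target.

### The job

The overload switch of the opened mixer drive has tripped: push its sprung reset plunger all the way down and let it come back up. Then pick up the loose cover plate by its handle and hold it level, hovering about 2 cm above the drive unit's rim without touching it, notch over the plunger and all four screw holes in line with the threaded holes below, ready for a colleague to start the screws. Finish still holding it there, and leave the other things on the bench where they are.

Things in the scene. Friction and masses are not known exactly. Their poses are not given: they have to be found in the camera images.
- drive: opened drive unit of a lab mixer, fixed: grey metal box 120 (its x) x 150 (its y) mm on a black foot plate 140 x 170 x 12 mm; open top, rim 70 mm above the bench, only the plunger stands higher. Origin: centre of its underside; x points from its front (two round grey knobs) to its back, y to its left, z up.
- plunger_top (a point): centre of the top face of the reset plunger's white round head (18 mm across), 82 mm above the bench when released, inside the drive unit near the middle of its front edge (42 mm in front of the unit's centre). It is pushed straight down; a spring brings it back up.
- plunger (a joint): stroke of the reset plunger in m: 0 released, 0.010 fully down at its stop. The spring needs 2 N to start and 5 N to be fully down.
- cover: loose cover plate of the drive unit, flat on the bench, handle up: aluminium, 120 (x) x 150 (y) x 4 mm, about 0.26 kg, a 10 mm hole at each corner, a notch 26 mm deep and 40 mm wide in the middle of its front (-x) edge for the plunger. Origin: centre of its underside; x from the notched front edge to the back, y left, z up: the same as the drive unit's axes when the right way round.
- cover_grip (a point): centre of the black handle bar on the cover plate: bar 80 mm long along the plate's y, 12 mm wide (plate's x), 14 mm high, its centre 32 mm above the plate's underside and 4 mm behind (+x of) the plate's centre; 21 mm free height between plate and bar, two posts 36 mm either side of its centre. Axes as the cover plate's.
- thread_fl (a point): threaded screw hole (6 mm, dark) in the top of the front left corner post of the drive unit, level with the rim, 48 mm in x and 63 mm in y from the unit's centre
- thread_fr (a point): threaded screw hole (6 mm, dark) in the top of the front right corner post of the drive unit, level with the rim, 48 mm in x and 63 mm in y from the unit's centre
- thread_bl (a point): threaded screw hole (6 mm, dark) in the top of the back left corner post of the drive unit, level with the rim, 48 mm in x and 63 mm in y from the unit's centre
- thread_br (a point): threaded screw hole (6 mm, dark) in the top of the back right corner post of the drive unit, level with the rim, 48 mm in x and 63 mm in y from the unit's centre
- hole_fl (a point): centre of the front left 10 mm screw hole of the cover plate, at the underside, 48 mm in x and 63 mm in y from the plate's centre; belongs over thread_fl
- hole_fr (a point): centre of the front right 10 mm screw hole of the cover plate, at the underside, 48 mm in x and 63 mm in y from the plate's centre; belongs over thread_fr
- hole_bl (a point): centre of the back left 10 mm screw hole of the cover plate, at the underside, 48 mm in x and 63 mm in y from the plate's centre; belongs over thread_bl
- hole_br (a point): centre of the back right 10 mm screw hole of the cover plate, at the underside, 48 mm in x and 63 mm in y from the plate's centre; belongs over thread_br
- screw_dish: small round steel dish with four screws, 60 mm across, 18 mm high; a bystander, to be left alone. Origin: centre of its underside
- screwdriver: black-handled screwdriver lying down, 190 mm long; a bystander, to be left alone. Origin: within the tool, at bench level
- bottle_mid: plastic sample bottle with a white cap, 62 mm across, 134 mm high, standing between drive unit and cover plate; a bystander, to be left alone. Origin: centre of its underside
- bottle_back: plastic sample bottle with a white cap, 62 mm across, 134 mm high, farther back; a bystander, to be left alone. Origin: centre of its underside
- white_carton: white carton 110 x 170 x 50 mm; a bystander, to be left alone. Origin: centre of its underside
- amber_bottle: small amber bottle, 36 mm across, 70 mm high; a bystander, to be left alone. Origin: centre of its underside
- glove_box: blue glove carton 120 x 230 x 75 mm; a bystander, to be left alone. Origin: centre of its underside
Not all that is in view belongs to the job. Of the things that look like the drive, take the one that is farthest to the robot's right at the start.

How it is judged:
By the outcome, as a careful person would: the job done as asked, in the order asked, and still so for the second after the job is handed in, while the arm keeps its last pose, push and grip.
It also fails if it takes over 58 s, if anything falls off the work surface, if the arm or the gripper's body presses on something with over 40 N, if the wrist force passes 120 N, or if a joint passes its speed limit or range.

## Working session

There is one attempt and no reset: what is moved stays moved. The work goes in short steps, Python scripts to look and compute and a tool call to move; the robot and the scene stay as the last step left them, time stands still between calls to the robot, and variables do not carry over. Pictures are saved under pics/ and viewed, and the job is handed in when it is done.

Besides the shell and the picture viewer there is one more tool, called after ">>>" as name(argument=value, ...) on one line, values as JSON. step_arm: Moves the arm, as the interface text tells. Its arguments: {"type":"object","properties":{"deltas":{"type":"array","items":{"type":"array","items":{"type":"number"}}}},"required":["deltas"]}

```bash
ls; mkdir -p pics; python3 - <<'E'
from station import readout, viewer, job
import cv2
print(readout.read_state())
for n in ("side","top"):
    im=viewer.snapshot(n); cv2.imwrite(f"pics/{n}0.png",im[:,:,::-1]); print(n,viewer.camera_info(n))
E
```

```text
pics
{'time_s': 0.0, 'joint_pos': array([-1.34301845e+00,  3.20329809e-01,  1.56568006e+00, -1.95762485e-05,
        1.25741171e+00, -2.00018754e-02]), 'dq': array([-2.00288838e-04,  9.98670587e-04,  7.04054834e-04,  3.60164211e-05,
        1.41201247e-03,  5.11965582e-04]), 'tau': array([ 8.06380995e-04, -4.15526605e+01, -2.34159261e+01,  1.17185773e-04,
        8.18467175e-03, -1.08272465e-05]), 'position': array([ 0.14091384, -0.5570073 ,  0.24946006]), 'orientation': array([ 7.89068106e-01, -6.14305045e-01, -7.16056271e-04, -5.68851683e-04]), 'contact_force': array([ 0.65971613, -0.53311304, -0.31479495]), 'torque': array([-0.00312604,  0.03573676, -0.05908705]), 'grip_width': 0.0854645366264799}
side {'vertical_fov': 53.88702221453108, 'cx': 328.32179096499146, 'cy': 202.0497399585368, 'k1': -0.027019237221475867, 'eye': array([0.35385669, 0.65128442, 0.96471044]), 'rotation': array([-0.11485915,  0.93790026, -0.32391059,  0.04724836])}
top {'vertical_fov': 53.36166724100127, 'cx': 318.8125127150186, 'cy': 201.68605302940858, 'k1': -0.06522356275788249, 'eye': array([ 0.47319718, -0.03562622,  1.29774473]), 'rotation': array([ 0.71552631, -0.69829428,  0.00971432, -0.01768709])}
```

View pics/side0.png

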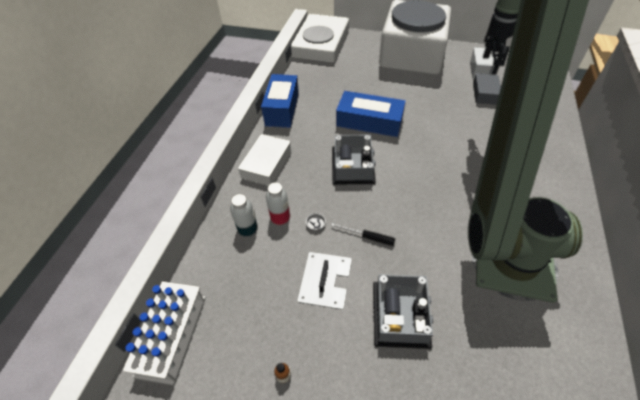

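View pics/top0.png

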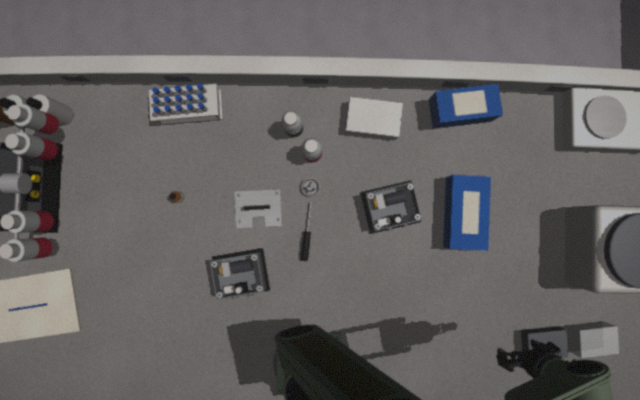

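The side view shows two drives and the plate. In the top view the robot's right is image right, so the target drive is the one at about (391,206). The cover is at (258,208), and the decoy drive is at (238,274). Next I'll zoom in.

```bash
cat > h.py <<'E'
import numpy as np, cv2
from scipy.spatial.transform import Rotation as R
from station import readout, viewer, job
def cam(n):
    c=viewer.camera_info(n); f=200/np.tan(np.radians(c['vertical_fov'])/2)
    return c,f,R.from_quat(c['rotation']).as_matrix()
def ray(n,u,v):
    c,f,M=cam(n); d=np.array([(u-c['cx'])/f,(v-c['cy'])/f]); p=d.copy()
    for _ in range(30): p=d/(1+c['k1']*(p@p))
    return c['eye'],M@np.array([p[0],p[1],1])
def at(n,u,v,z):
    e,d=ray(n,u,v); return e+d*(z-e[2])/d[2]
def proj(n,X):
    c,f,M=cam(n); q=(np.atleast_2d(X)-c['eye'])@M; s=q[:,:2]/q[:,2:]
    s=s*(1+c['k1']*(s**2).sum(1,keepdims=True)); return s*f+[c['cx'],c['cy']]
def crop(n,x0,y0,w,h,k,name,im=None):
    if im is None: im=viewer.snapshot(n)
    c=cv2.resize(im[y0:y0+h,x0:x0+w,::-1],None,fx=k,fy=k,interpolation=cv2.INTER_CUBIC); cv2.imwrite(f"pics/{name}.png",c)
E
python3 - <<'E'
from h import *
t=cv2.imread("pics/top0.png")[:,:,::-1]; s=cv2.imread("pics/side0.png")[:,:,::-1]
crop("top",350,170,80,70,8,"td",t); crop("top",225,180,70,60,8,"tc",t)
crop("side",320,125,65,65,8,"sd",s); crop("side",290,245,70,70,8,"sc",s)
E
```

```text
(no output)
```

View pics/td.png

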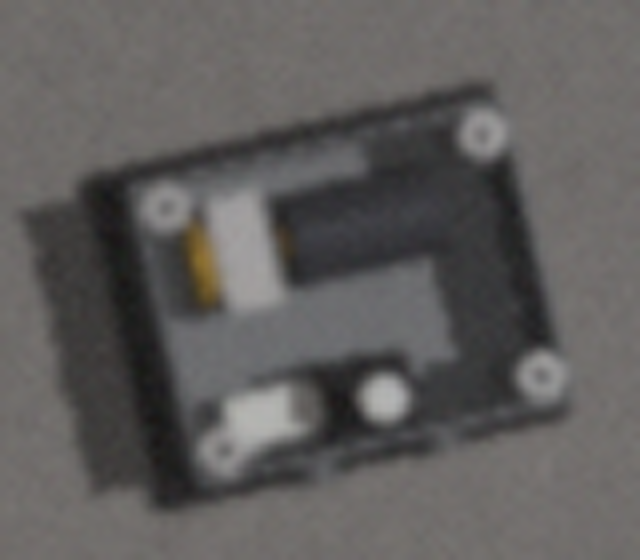

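View pics/tc.png

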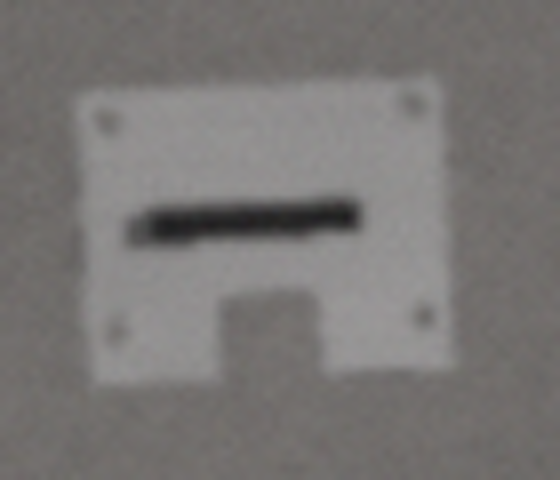

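View pics/sd.png

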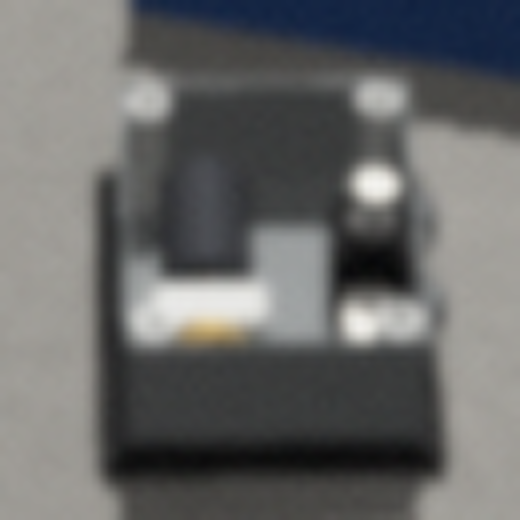

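View pics/sc.png

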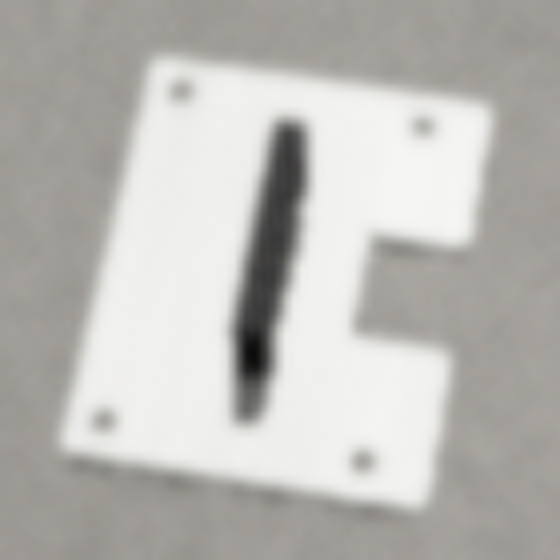

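```bash
cat > fit.py <<'E'
from h import *
from scipy.optimize import least_squares
L=np.array([[48-96,63],[48,63],[48,-63],[-48,-63]])  # fl bl br fr
def fit(obs,z,pl=None,extra=None):
    """obs: {cam: 4x2 px in fl,bl,br,fr}"""
    def model(p):
        c,s=np.cos(p[2]),np.sin(p[2]); Rm=np.array([[c,-s],[s,c]])
        X=np.c_[L@Rm.T+p[:2],np.full(4,z)]
        if pl is not None:
            X=np.r_[X,[np.r_[Rm@[-42,0][:2]*1e-3*1000/1000*1 if 0 else Rm@np.array([-.042,0])+p[:2],.082]]]
        return X
    def f(p): return np.concatenate([(proj(n,model(p))-o).ravel() for n,o in obs.items()])
    r=least_squares(f,[.45,-.1,0.1],x_scale=[.01,.01,.01]); return r.x, f(r.x).reshape(-1,2)
L=L/1000
E
python3 - <<'E'
from fit import *
px=lambda a,x0,y0,k=8:(np.array(a)+.5)/k-.5+[x0,y0]
td=px([(224,449),(166,207),(482,134),(541,376),(384,397)],350,170)
sd=px([(402,320),(150,318),(147,100),(380,98),(376,185)],320,125)
tc=px([(116,332),(107,122),(413,104),(424,317)],225,180)
sc=px([(362,460),(103,420),(180,92),(423,127)],290,245)
for nm,t,s,z,pl in(("drive",td,sd,.07,1),("cover",tc,sc,.004,None)):
    for lab,o in(("both",dict(top=t,side=s)),("top",dict(top=t)),("side",dict(side=s))):
        p,r=fit(o,z,pl); print(nm,lab,p.round(4),np.degrees(p[2]).round(2)); print(r.round(2).tolist())
print(at("top",*px([[384,397]],350,170)[0],.082),at("side",*px([[376,185]],320,125)[0],.082))
# bystanders
for n,u,v,z in(("top",292,117,.134),("top",311,143,.134),("top",309,187,.018),("top",307,203,0.01),("top",304,260,.015),("top",176,195,.07),("top",349,98,.05),("top",402,136,.05),("top",452,178,.075),("top",447,247,.075),("side",239,201,.134),("side",275,189,.134)): print(n,u,v,at(n,u,v,z).round(3))
E
```

```text
drive both [ 0.5133 -0.2529  0.2487] 14.25
[[-0.11, -0.07], [0.09, -0.16], [0.16, -0.08], [-0.07, -0.08], [0.04, -0.02], [-0.31, -0.15], [0.47, 0.39], [0.22, 0.12], [-0.03, 0.08], [0.04, -0.15]]
drive top [ 0.513  -0.2528  0.2518] 14.42
[[-0.07, 0.06], [0.02, -0.01], [0.07, -0.05], [-0.07, -0.07], [0.05, 0.06]]
drive side [ 0.5136 -0.2531  0.2446] 14.01
[[-0.46, -0.17], [0.31, 0.28], [0.22, 0.03], [-0.02, 0.06], [-0.04, -0.17]]
cover both [0.5023 0.1785 0.0736] 4.22
[[0.1, 1.18], [0.01, -1.9], [0.1, -1.59], [0.05, 1.2], [2.17, 0.61], [-1.64, -0.2], [-1.59, -0.42], [1.84, 0.18]]
cover top [0.5014 0.1787 0.0782] 4.48
[[0.1, 1.54], [-0.12, -1.54], [-0.04, -1.4], [0.04, 1.39]]
cover side [0.5029 0.1783 0.0706] 4.05
[[1.88, 0.53], [-1.91, -0.38], [-1.71, -0.56], [1.69, 0.13]]
[ 0.47250982 -0.26307352  0.082     ] [ 0.47254612 -0.26250298  0.082     ]
top 292 117 [0.767 0.064 0.134]
top 311 143 [0.691 0.005 0.134]
top 309 187 [0.569 0.012 0.018]
top 307 203 [0.518 0.018 0.01 ]
top 304 260 [0.334 0.022 0.015]
top 176 195 [0.531 0.426 0.07 ]
top 349 98 [ 0.854 -0.109  0.05 ]
top 402 136 [ 0.736 -0.279  0.05 ]
top 452 178 [ 0.604 -0.432  0.075]
top 447 247 [ 0.391 -0.419  0.075]
side 239 201 [0.762 0.074 0.134]
side 275 189 [0.681 0.011 0.134]
```

The drive fit is consistent, with residuals under 0.5 px. The cover's front and back hole spacing doesn't fit the description, at about 86 mm instead of 96 mm. I'll check its outline, notch and handle before acting.

```bash
python3 - <<'E'
from fit import *
px=lambda a,x0,y0,k=8:(np.array(a)+.5)/k-.5+[x0,y0]
# outline: fl,bl,br,fr corners, notch fl,fr(front), notch back l,r ; holes fl bl br fr
T=px([(95,385),(76,97),(437,80),(456,368),(220,382),(325,373),(222,299),(315,290),(116,332),(107,122),(413,104),(424,317)],225,180)
S=px([(427,507),(62,447),(152,58),(494,102),(453,348),(470,243),(355,332),(370,238),(362,460),(103,420),(180,92),(423,127)],290,245)
for n,P in(("top",T),("side",S)):
    X=np.array([at(n,u,v,.004)[:2] for u,v in P]); c=X[:4].mean(0); e=(X[1]-X[0]+X[2]-X[3]); a=np.arctan2(e[1],e[0])
    print(n,c.round(4),np.degrees(a).round(2)); M=np.array([[np.cos(a),-np.sin(a)],[np.sin(a),np.cos(a)]])
    print(((X-c)@M*1000).round(1).tolist())
# handle ends top face (z=.039)
for n,P in(("top",px([(150,222),(360,215)],225,180)),("side",px([(290,125),(252,345)],290,245))):
    print(n,[at(n,u,v,.039).round(4).tolist() for u,v in P])
E
```

```text
top [0.4958 0.1781] 5.52
[[-57.2, 73.9], [60.8, 74.1], [56.9, -74.1], [-60.6, -73.9], [-59.5, 22.6], [-58.9, -20.4], [-25.9, 19.6], [-24.9, -18.6], [-36.2, 63.9], [49.7, 62.0], [47.9, -63.7], [-39.0, -62.3]]
side [0.4972 0.1776] 4.7
[[-59.6, 75.7], [60.6, 74.3], [60.4, -74.3], [-61.3, -75.7], [-60.1, 19.3], [-60.5, -20.0], [-27.1, 18.7], [-26.7, -16.5], [-36.5, 63.1], [49.3, 62.9], [47.9, -62.3], [-38.3, -61.9]]
top [[0.4981, 0.2186, 0.039], [0.503, 0.1349, 0.039]]
side [[0.5036, 0.1423, 0.039], [0.4954, 0.223, 0.039]]
```

```bash
python3 - <<'E'
from h import *
t=cv2.imread("pics/top0.png"); s=cv2.imread("pics/side0.png")
def e(im,x,y,w,h):
    c=im[y:y+h,x:x+w].astype(float); lo,hi=np.percentile(c,2),np.percentile(c,99.5)
    c=np.clip((c-lo)/(hi-lo),0,1)*255
    return cv2.resize(c.astype(np.uint8),(400,400*h//w),interpolation=cv2.INTER_LANCZOS4)
a=e(t,230,184,56,56);b=e(s,294,248,60,60)
cv2.imwrite("pics/cov2.png",np.hstack([a,b]))
E
```

```text
(no output)
```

View pics/cov2.png

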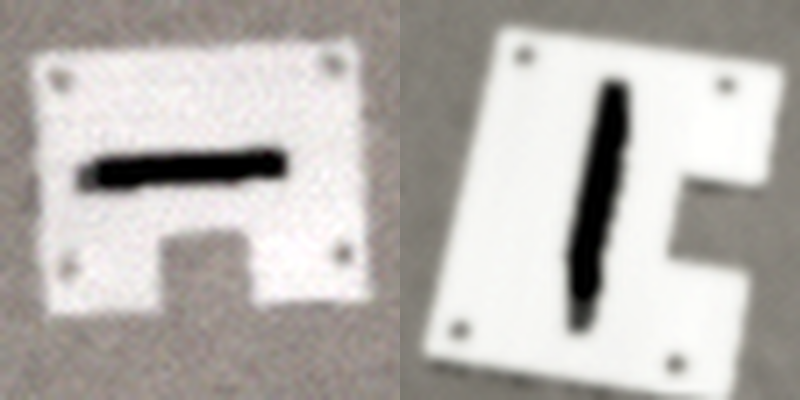

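Both views agree. The outline is 120 x 150 mm, and the handle (+4 mm) and back holes (+48 mm) match the spec. The front holes, however, are drawn at about -38 mm and the notch about 34 mm deep. I'll use the stated frame, which outline, handle and back holes all support, and keep the oddity in mind. First comes the plunger.

```bash
cat >> h.py <<'E'
def go(p,yaw=None):
    s=readout.read_state(); Rm=R.from_quat(s['orientation']); 
    if yaw is None: T=Rm
    else: T=R.from_euler('z',yaw,degrees=True)*R.from_euler('x',180,degrees=True)
    d=Rm.inv().apply(np.array(p)-s['position'])*1000; w=(Rm.inv()*T).as_rotvec()
    print("t",round(s['time_s'],2),"pos",s['position'].round(4),"yaw",np.degrees(np.arctan2(*Rm.as_matrix()[1::-1,0])).round(2),"zax",Rm.as_matrix()[:,2].round(4),"F",s['contact_force'].round(1),"w",s['grip_width'].round(4),"q",s['joint_pos'].round(2))
    print("delta mm",d.round(1),"rot",w.round(4))
E
python3 - <<'E'
from h import *
from scipy.optimize import least_squares
px=lambda a,x0,y0,k=8:(np.array(a)+.5)/k-.5+[x0,y0]
T=px([(95,385),(76,97),(437,80),(456,368),(107,122),(413,104)],225,180)
S=px([(427,507),(62,447),(152,58),(494,102),(103,420),(180,92)],290,245)
L=np.array([[-60,75],[60,75],[60,-75],[-60,-75],[48,63],[48,-63]])/1e3
def mod(p):
    c,s=np.cos(p[2]),np.sin(p[2]); return np.c_[L@np.array([[c,s],[-s,c]])+p[:2],np.full(6,.004)]
def f(p): return np.r_[(proj("top",mod(p))-T).ravel(),(proj("side",mod(p))-S).ravel()]
r=least_squares(f,[.5,.18,.08]); print(r.x.round(4),np.degrees(r.x[2]),r.fun.reshape(-1,2).round(1).tolist())
go([.4725,-.2628,.13],14.3)
E
```

```text
[0.4969 0.178  0.0787] 4.507071543974142 [[-0.6, 0.2], [0.1, -0.5], [0.6, -0.9], [0.1, -0.1], [0.0, -0.1], [0.1, -0.0], [0.2, 0.0], [0.2, 0.4], [0.4, -0.1], [-0.3, 0.4], [0.5, 0.2], [0.2, -0.1]]Traceback (most recent call last):
  File "<stdin>", line 11, in <module>
  File "h.py", line 24, in go
    print("t",round(s['time_s'],2),"pos",s['position'].round(4),"yaw",np.degrees(np.arctan2(*Rm.as_matrix()[1::-1,0])).round(2),"zax",Rm.as_matrix()[:,2].round(4),"F",s['contact_force'].round(1),"w",s['grip_width'].round(4),"q",s['joint_pos'].round(2))
                                                                                                                                                                                                       ^^^^^^^^^^^^^^^^^^^^^
AttributeError: 'float' object has no attribute 'round'
```

```bash
sed -i "s/s\['grip_width'\].round(4)/round(s['grip_width'],4)/" h.py; python3 -c "
from h import *
go([.4725,-.2628,.13],14.3)"
```

```text
t 0.1 pos [ 0.141  -0.557   0.2496] yaw -75.8 zax [-3.0e-04  1.6e-03 -1.0e+00] F [-1.   0.7 -0.7] w 0.0853 q [-1.34  0.32  1.57  0.    1.26 -0.02]
delta mm [-203.7 -393.6  119.9] rot [-1.3000e-03  1.2000e-03 -1.5726e+00]
```

>>> step_arm(deltas=[[-203.7,-393.6,20,-0.0013,0.0012,-1.5726,-1],[-203.7,-393.6,20,-0.0013,0.0012,-1.5726,-1],[-203.7,-393.6,20,-0.0013,0.0012,-1.5726,-1],[-203.7,-393.6,20,-0.0013,0.0012,-1.5726,-1],[-203.7,-393.6,20,-0.0013,0.0012,-1.5726,-1],[-203.7,-393.6,20,-0.0013,0.0012,-1.5726,-1],[-203.7,-393.6,20,-0.0013,0.0012,-1.5726,-1],[-203.7,-393.6,20,-0.0013,0.0012,-1.5726,-1],[-203.7,-393.6,20,-0.0013,0.0012,-1.5726,-1],[-203.7,-393.6,20,-0.0013,0.0012,-1.5726,-1],[-203.7,-393.6,20,-0.0013,0.0012,-1.5726,-1],[-203.7,-393.6,20,-0.0013,0.0012,-1.5726,-1],[-203.7,-393.6,20,-0.0013,0.0012,-1.5726,-1],[-203.7,-393.6,20,-0.0013,0.0012,-1.5726,-1],[-203.7,-393.6,119.9,-0.0013,0.0012,-1.5726,-1],[-203.7,-393.6,119.9,-0.0013,0.0012,-1.5726,-1],[-203.7,-393.6,119.9,-0.0013,0.0012,-1.5726,-1],[-203.7,-393.6,119.9,-0.0013,0.0012,-1.5726,-1],[-203.7,-393.6,119.9,-0.0013,0.0012,-1.5726,-1],[-203.7,-393.6,119.9,-0.0013,0.0012,-1.5726,-1]])

```text
time_s: 1.77
position: [0.4736, -0.2643, 0.1319]
orientation: [0.992, 0.124, 0.001, 0.002]
contact_force: [0.3, -0.3, -0.0]
grip_width: -0.0001
```

```bash
python3 -c "
from h import *
go([.4725,-.2628,.107],14.3)
crop('side',300,80,130,120,6,'s1'); crop('top',330,150,130,120,6,'t1')
print(proj('side',[.4725,-.2628,.111]),proj('top',[.4725,-.2628,.111]))"
```

```text
t 1.77 pos [ 0.4736 -0.2643  0.1319] yaw 14.22 zax [ 0.0029 -0.0031 -1.    ] F [ 0.3 -0.3 -0. ] w -0.0001 q [-0.53  0.37  1.81 -0.    0.95 -0.78]
delta mm [-0.7 -1.8 24.9] rot [ 0.0038 -0.0021 -0.0013]
[[367.16306704 140.9247028 ]] [[399.28491618 219.23690561]]
```

View pics/s1.png

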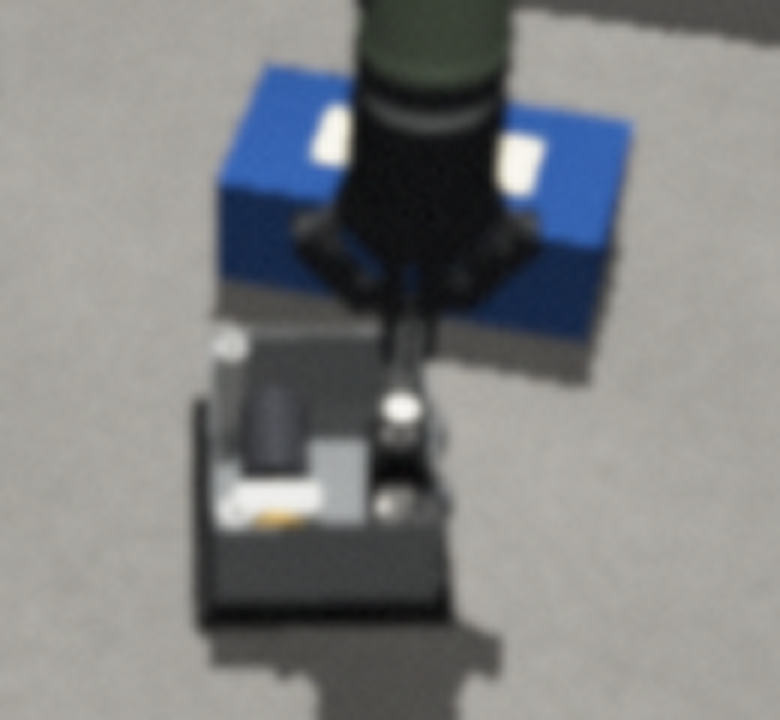

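The closed fingertips hang at crop pixel (407,370), directly above the white plunger head at (402,408), as predicted.

>>> step_arm(deltas=[[0,0,14,0,0,0,-1],[0,0,28,0,0,0,-1],[0,0,28,0,0,0,-1],[0,0,28,0,0,0,-1]])

```text
time_s: 2.2
position: [0.4729, -0.2637, 0.1032]
orientation: [0.992, 0.124, 0.0, 0.001]
contact_force: [-0.0, -0.1, 1.7]
grip_width: -0.0
```

```bash
python3 -c "
from h import *
go([.4725,-.2628,.091],14.3)"
```

```text
t 2.2 pos [ 0.4729 -0.2637  0.1032] yaw 14.28 zax [ 0.0011 -0.0021 -1.    ] F [-0.  -0.1  1.7] w -0.0 q [-0.53  0.4   1.85 -0.    0.89 -0.78]
delta mm [-0.2 -1.  12.2] rot [ 0.0023 -0.0006 -0.0003]
```

>>> step_arm(deltas=[[-0.2,-0.7,3,0,0,0,-1],[-0.2,-0.7,6,0,0,0,-1],[-0.2,-0.7,9,0,0,0,-1],[-0.2,-0.7,10.5,0,0,0,-1],[-0.2,-0.7,10.5,0,0,0,-1]])

```text
time_s: 2.62
position: [0.4734, -0.2635, 0.0926]
orientation: [0.992, 0.124, 0.001, 0.002]
contact_force: [1.7, -2.0, 4.0]
grip_width: 0.0
```

```bash
python3 -c "
from h import *
go([.4725,-.2628,.091],14.3)"
```

```text
t 2.62 pos [ 0.4734 -0.2635  0.0926] yaw 14.3 zax [ 0.0031 -0.0033 -1.    ] F [ 1.7 -2.   4. ] w 0.0 q [-0.53  0.42  1.86 -0.    0.86 -0.78]
delta mm [-0.7 -0.9  1.6] rot [ 0.0039 -0.0022 -0.    ]
```

>>> step_arm(deltas=[[0,0,1,0,0,0,-1],[0,0,2,0,0,0,-1],[0,0,2,0,0,0,-1],[0,0,2,0,0,0,-1]])

```text
time_s: 2.95
position: [0.4734, -0.2635, 0.091]
orientation: [0.992, 0.124, 0.001, 0.002]
contact_force: [1.9, -1.3, 8.4]
grip_width: 0.0001
```

```bash
python3 -c "
from h import *
go([.4725,-.2628,.091],14.3)"
```

```text
t 2.95 pos [ 0.4734 -0.2635  0.091 ] yaw 14.3 zax [ 0.0032 -0.0033 -1.    ] F [ 1.9 -1.3  8.4] w 0.0001 q [-0.53  0.42  1.86 -0.    0.86 -0.78]
delta mm [-0.7 -0.9 -0. ] rot [ 0.004  -0.0023 -0.    ]
```

>>> step_arm(deltas=[[0,0,1,0,0,0,-1],[0,0,1.5,0,0,0,-1],[0,0,1.5,0,0,0,-1],[0,0,1.5,0,0,0,-1]])

```text
time_s: 3.28
position: [0.4734, -0.2636, 0.0909]
orientation: [0.992, 0.124, 0.002, 0.002]
contact_force: [-0.2, 0.3, 17.1]
grip_width: -0.0002
```

```bash
python3 -c "
from h import *
go([.4725,-.2628,.091],14.3)"
```

```text
t 3.28 pos [ 0.4734 -0.2636  0.0909] yaw 14.3 zax [ 0.0038 -0.0037 -1.    ] F [-0.2  0.3 17.1] w -0.0002 q [-0.53  0.42  1.86 -0.    0.86 -0.78]
delta mm [-0.7 -1.  -0.1] rot [ 0.0045 -0.0027  0.    ]
```

The force rose from 8.4 N to 17 N with almost no travel, so the plunger is on its stop. Now I'll retract and move over the cover.

>>> step_arm(deltas=[[0,0,-4,0,0,0,-1],[0,0,-12,0,0,0,-1],[0,0,-40,0,0,0,-1],[0,0,-80,0,0,0,-1],[0,0,-100,0,0,0,-1],[0,0,-100,0,0,0,-1],[0,0,-100,0,0,0,-1]])

```text
time_s: 3.87
position: [0.4717, -0.2623, 0.1888]
orientation: [0.992, 0.124, -0.0, 0.001]
contact_force: [-0.1, 0.1, -1.3]
grip_width: 0.0005
```

```bash
python3 -c "
from h import *
go([.5009,.1783,.14],4.5)"
```

```text
t 3.87 pos [ 0.4717 -0.2623  0.1888] yaw 14.3 zax [-2.0e-04 -1.2e-03 -1.0e+00] F [-0.1  0.1 -1.3] w 0.0005 q [-0.53  0.31  1.74 -0.    1.09 -0.78]
delta mm [ 137.2 -419.8   48.2] rot [0.0012 0.0004 0.1711]
```

>>> step_arm(deltas=[[137.2,-419.8,0,0.0012,0.0004,0.1711,0.2],[137.2,-419.8,0,0.0012,0.0004,0.1711,0.2],[137.2,-419.8,0,0.0012,0.0004,0.1711,0.2],[137.2,-419.8,0,0.0012,0.0004,0.1711,0.2],[137.2,-419.8,0,0.0012,0.0004,0.1711,0.2],[137.2,-419.8,0,0.0012,0.0004,0.1711,0.2],[137.2,-419.8,0,0.0012,0.0004,0.1711,0.2],[137.2,-419.8,0,0.0012,0.0004,0.1711,0.2],[137.2,-419.8,0,0.0012,0.0004,0.1711,0.2],[137.2,-419.8,0,0.0012,0.0004,0.1711,0.2],[137.2,-419.8,0,0.0012,0.0004,0.1711,0.2],[137.2,-419.8,48,0.0012,0.0004,0.1711,0.2],[137.2,-419.8,48,0.0012,0.0004,0.1711,0.2],[137.2,-419.8,48,0.0012,0.0004,0.1711,0.2],[137.2,-419.8,48,0.0012,0.0004,0.1711,0.2],[137.2,-419.8,48,0.0012,0.0004,0.1711,0.2]])

```text
time_s: 5.2
position: [0.5019, 0.1772, 0.1403]
orientation: [0.999, 0.039, 0.0, 0.0]
contact_force: [0.2, 0.0, 0.4]
grip_width: 0.0515
```

```bash
python3 -c "
from h import *
a=viewer.snapshot('side'); b=viewer.snapshot('top')
crop('side',240,230,130,110,5,'s2',a); crop('side',320,125,65,65,8,'s2d',a); crop('top',350,170,80,70,8,'t2d',b)
go([.5009,.1783,.06],4.5)
print(proj('side',[.5009,.1783,.032]))"
```

```text
t 5.3 pos [0.5023 0.1773 0.141 ] yaw 4.42 zax [ 2.5e-03  2.0e-04 -1.0e+00] F [ 0.7 -0.1  0.3] w 0.0512 q [ 0.32  0.35  1.82 -0.    0.97  0.24]
delta mm [-1.5 -1.1 80.9] rot [-0.     -0.0026 -0.0015]
[[323.45600171 273.32983474]]
```

View pics/s2.png

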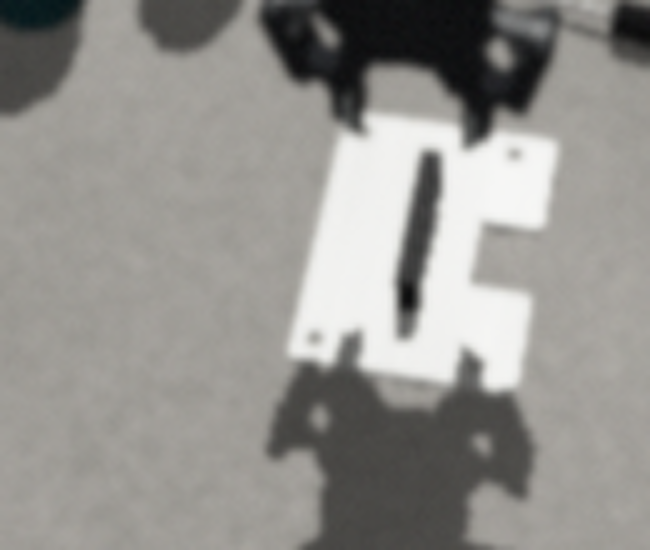

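View pics/s2d.png

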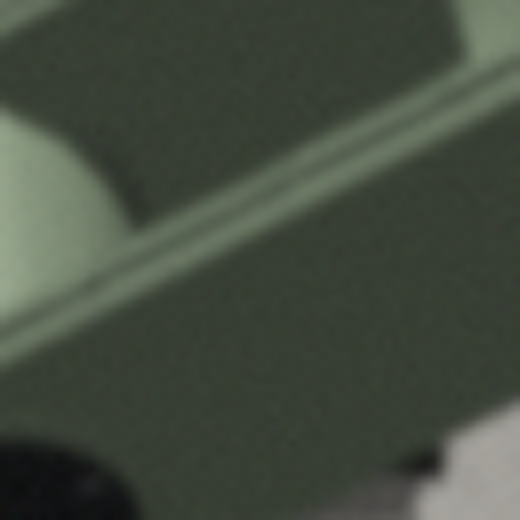

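View pics/t2d.png

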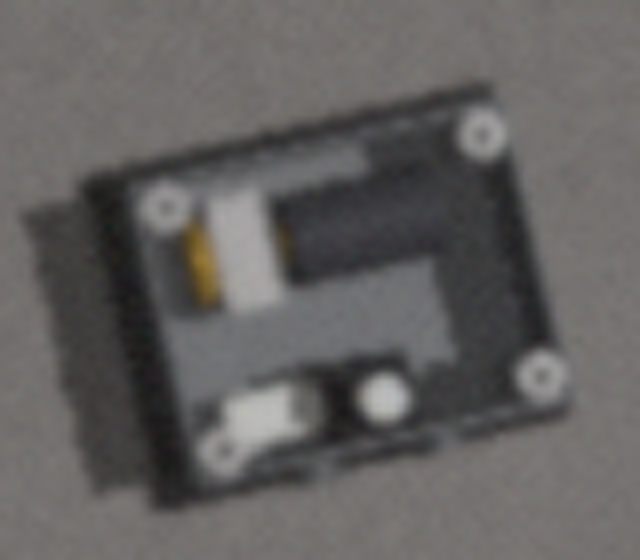

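The top view shows the drive unchanged, with the plunger head back at crop (384,397). The side view shows the open fingers on either side of the black bar. I'll descend now.

>>> step_arm(deltas=[[-1.5,-1.1,30,0,-0.0026,-0.0015,0.2],[-1.5,-1.1,60,0,-0.0026,-0.0015,0.2],[-1.5,-1.1,81,0,-0.0026,-0.0015,0.2],[-1.5,-1.1,81,0,-0.0026,-0.0015,0.2],[-1.5,-1.1,81,0,-0.0026,-0.0015,0.2]])

```text
time_s: 5.72
position: [0.5002, 0.1784, 0.059]
orientation: [0.999, 0.04, -0.001, 0.0]
contact_force: [0.5, -0.5, 0.1]
grip_width: 0.051
```

```bash
python3 -c "
from h import *
a=viewer.snapshot('side'); b=viewer.snapshot('top')
crop('side',270,210,110,110,5,'s3',a); crop('top',200,150,120,110,5,'t3',b)
go([.5009,.1783,.032],4.5)"
```

```text
t 5.82 pos [0.5014 0.179  0.0606] yaw 4.55 zax [ 1.4e-03  5.0e-04 -1.0e+00] F [0.1 0.2 0.7] w 0.0514 q [0.32 0.45 1.91 0.   0.78 0.24]
delta mm [-0.6  0.7 28.6] rot [-0.0004 -0.0014  0.0009]
```

View pics/s3.png

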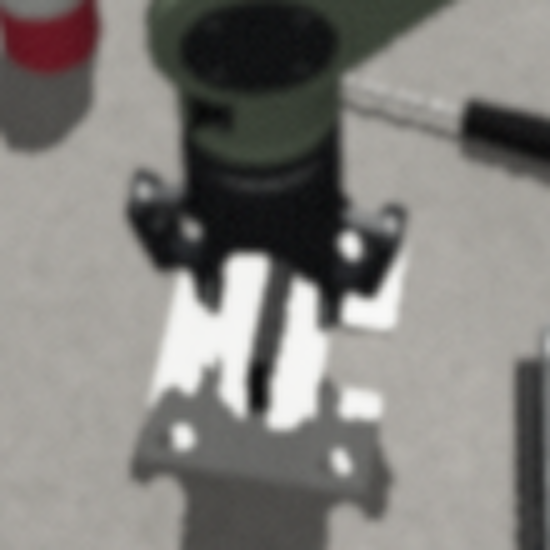

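View pics/t3.png

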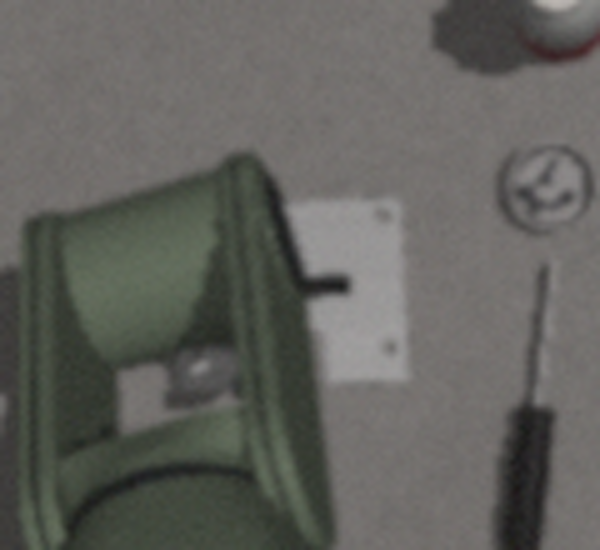

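The bar lies centred between the fingers, at crop (275,320) with fingers at 210 and 330. Next I'll descend and close.

>>> step_arm(deltas=[[-0.4,0.3,15,0,-0.001,0,0.2],[-0.4,0.3,27.5,0,-0.001,0,0.2],[-0.4,0.3,27.5,0,-0.001,0,0.2],[-0.4,0.3,27.5,0,-0.001,0,0.2],[-0.4,0.3,27.5,0,-0.001,0,-1],[-0.4,0.3,27.5,0,-0.001,0,-1],[-0.4,0.3,27.5,0,-0.001,0,-1],[-0.4,0.3,27.5,0,-0.001,0,-1],[-0.4,0.3,27.5,0,-0.001,0,-1],[-0.4,0.3,27.5,0,-0.001,0,-1],[-0.4,0.3,27.5,0,-0.001,0,-1],[-0.4,0.3,27.5,0,-0.001,0,-1],[-0.4,0.3,27.5,0,-0.001,0,-1],[-0.4,0.3,27.5,0,-0.001,0,-1]])

```text
time_s: 6.98
position: [0.5005, 0.1788, 0.0323]
orientation: [0.999, 0.04, -0.0, -0.0]
contact_force: [0.1, -0.2, 5.6]
grip_width: 0.011
```

```bash
python3 -c "
from h import *
go([.5009,.1783,.20],4.5)"
```

```text
t 6.98 pos [0.5005 0.1788 0.0323] yaw 4.58 zax [-7.e-04  1.e-04 -1.e+00] F [ 0.1 -0.2  5.6] w 0.011 q [0.32 0.49 1.94 0.   0.72 0.24]
delta mm [   0.3    0.5 -167.7] rot [-0.0001  0.0007  0.0014]
```

>>> step_arm(deltas=[[0,0,-3,0,0,0,-1],[0,0,-10,0,0,0,-1],[0,0,-30,0,0,0,-1],[0,0,-60,0,0,0,-1],[0,0,-90,0,0,0,-1],[0,0,-120,0,0,0,-1],[0,0,-150,0,0,0,-1],[0,0,-168,0,0,0,-1],[0,0,-168,0,0,0,-1],[0,0,-168,0,0,0,-1]])

```text
time_s: 7.82
position: [0.4999, 0.1786, 0.1995]
orientation: [0.999, 0.04, -0.001, 0.0]
contact_force: [0.4, -0.0, -3.2]
grip_width: 0.0113
```

```bash
python3 -c "
from h import *
crop('side',240,130,160,150,5,'s4')
p=np.array([.5133,-.2529])+.004*np.array([np.cos(.2487),np.sin(.2487)])
print(p);go([*p,.20],14.3)"
```

```text
[ 0.51717693 -0.25191542]
t 7.87 pos [0.4991 0.1783 0.1982] yaw 4.59 zax [-0.0051 -0.0014 -1.    ] F [-0.7 -1.3 -2.2] w 0.0109 q [0.32 0.29 1.74 0.   1.11 0.24]
delta mm [-16.4 430.3  -1.3] rot [ 0.0005  0.0053 -0.1696]
```

View pics/s4.png

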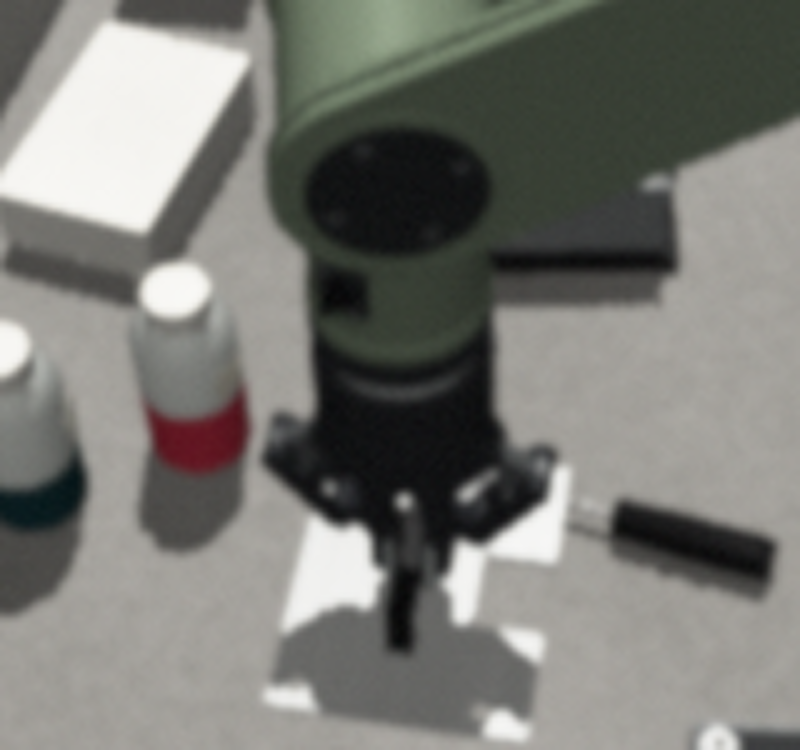

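The cover is held and lifted. Now I'll carry it over the drive at moderate speed.

>>> step_arm(deltas=[[-0.3,8,0,0,0,-0.005,-1],[-0.8,26,0,0,0,-0.015,-1],[-1.9,52,0,0,0,-0.03,-1],[-3,80,0,0,0,-0.045,-1],[-4,108,0,0,0.001,-0.055,-1],[-5,136,0,0,0.001,-0.065,-1],[-6,164,0,0,0.001,-0.075,-1],[-7,192,0,0,0.001,-0.085,-1],[-8,220,0,0,0.001,-0.095,-1],[-9,248,0,0,0.001,-0.105,-1],[-10,276,0,0,0.001,-0.115,-1],[-11,304,0,0,0.001,-0.125,-1],[-12,332,0,0,0.001,-0.135,-1],[-13,360,0,0,0.001,-0.145,-1],[-14.5,388,0,0,0.001,-0.155,-1],[-15.5,410,0,0,0.001,-0.162,-1],[-16.4,424,0,0,0.001,-0.168,-1],[-16.4,430.3,0,0,0.001,-0.17,-1],[-16.4,430.3,0,0,0.001,-0.17,-1],[-16.4,430.3,0,0,0.001,-0.17,-1]])

```text
time_s: 9.53
position: [0.5174, -0.2512, 0.1981]
orientation: [0.992, 0.124, -0.002, -0.001]
contact_force: [0.1, 0.0, -2.3]
grip_width: 0.0113
```

```bash
python3 -c "
from h import *
a=viewer.snapshot('side'); b=viewer.snapshot('top')
crop('side',290,50,130,130,6,'s5',a); crop('top',320,120,130,130,6,'t5',b)
go([.5172,-.2519,.122],14.3)"
```

```text
t 9.63 pos [ 0.5178 -0.2506  0.1988] yaw 14.37 zax [-3.4e-03  6.0e-04 -1.0e+00] F [ 1.2  0.8 -2.5] w 0.011 q [-0.47  0.36  1.64 -0.    1.14 -0.72]
delta mm [-0.6  1.2 76.8] rot [-0.0014  0.0032  0.0012]
```

View pics/s5.png

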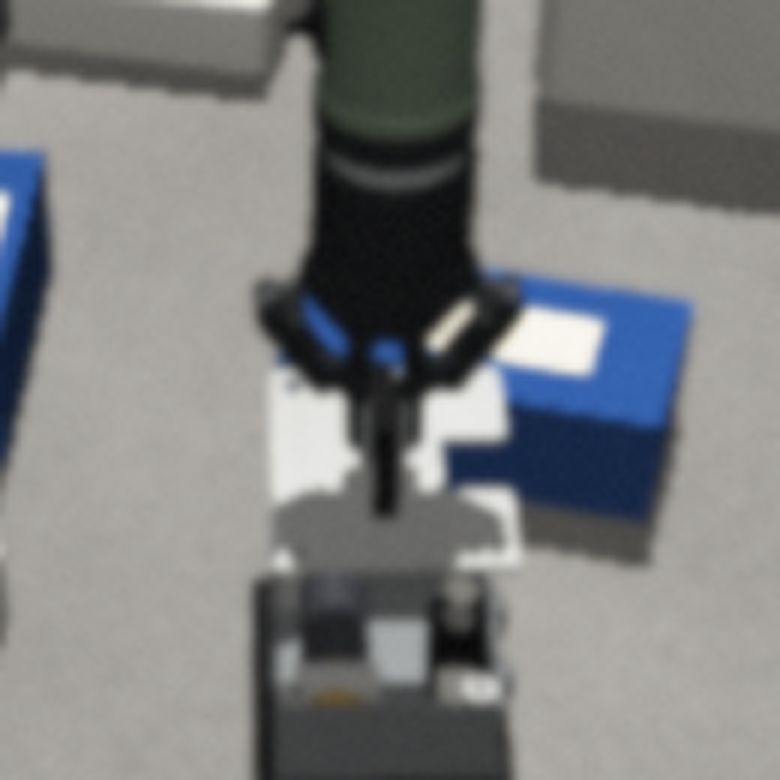

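View pics/t5.png

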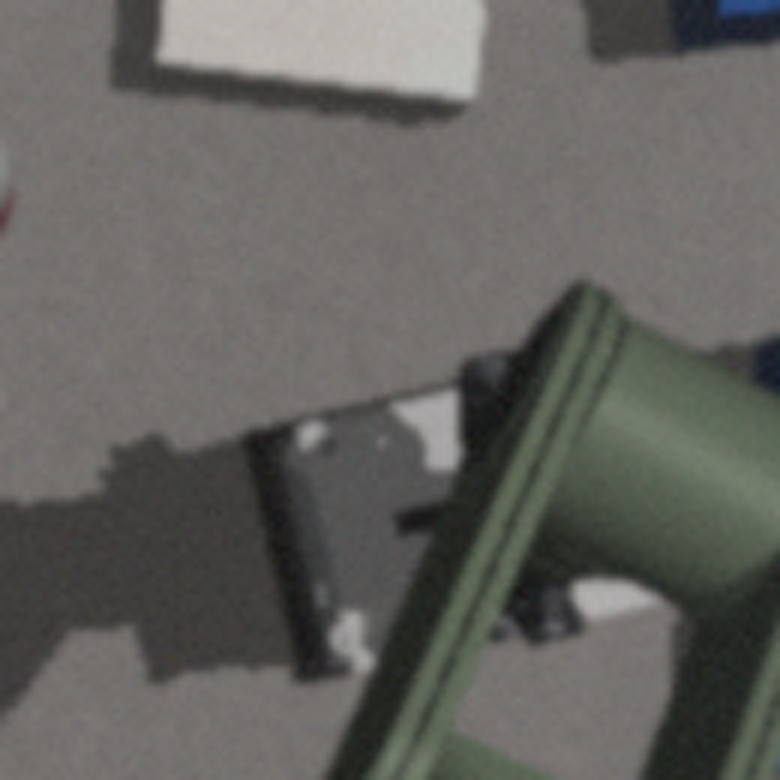

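The plate hangs level and its notch faces the front. I'll overlay the expected outline on the images to check for slip or tilt.

```bash
cat >> h.py <<'E'
def over(n,x0,y0,w,h,k,name,dx=0,dy=0,dz=0,drive=True):
    s=readout.read_state(); im=viewer.snapshot(n)[:,:,::-1]
    big=cv2.resize(im[y0:y0+h,x0:x0+w],None,fx=k,fy=k,interpolation=cv2.INTER_CUBIC)
    Rm=R.from_quat(s['orientation'])*R.from_euler('x',180,degrees=True)
    def P(L,Rm,o,col,closed=True):
        q=(proj(n,Rm.apply(np.array(L))+o)+.5-[x0,y0])*k-.5
        cv2.polylines(big,[np.round(q*8).astype(int)],closed,col,1,cv2.LINE_AA,3)
    z=-.028
    o=s['position']+Rm.apply([-.004+dx,dy,dz])
    P([[-.06,.075,z],[.06,.075,z],[.06,-.075,z],[-.06,-.075,z],[-.06,-.02,z],[-.034,-.02,z],[-.034,.02,z],[-.06,.02,z]],Rm,o,(0,0,255))
    D=R.from_euler('z',.2487); do=np.array([.5133,-.2529,0])
    if drive: P([[-.06,.075,.07],[.06,.075,.07],[.06,-.075,.07],[-.06,-.075,.07]],D,do,(0,255,0))
    th=np.linspace(0,6.28,16)
    for a in(-.048,.048):
        for b in(-.063,.063):
            P([[a+.005*np.cos(t),b+.005*np.sin(t),z] for t in th],Rm,o,(0,0,255))
            if drive: P([[a+.003*np.cos(t),b+.003*np.sin(t),.07] for t in th],D,do,(0,255,0))
    cv2.imwrite(f"pics/{name}.png",big)
E
python3 -c "
from h import *
over('side',320,95,75,75,8,'o5s',drive=False); over('top',350,160,90,75,8,'o5t',drive=False)
go([.5172,-.2519,.122],14.25)"
```

```text
t 9.73 pos [ 0.518  -0.2506  0.1993] yaw 14.39 zax [-2.5e-03 -1.0e-04 -1.0e+00] F [ 0.5 -0.5 -3.1] w 0.0109 q [-0.47  0.36  1.64 -0.    1.14 -0.72]
delta mm [-0.9  1.1 77.3] rot [-0.0005  0.0024  0.0025]
```

View pics/o5s.png

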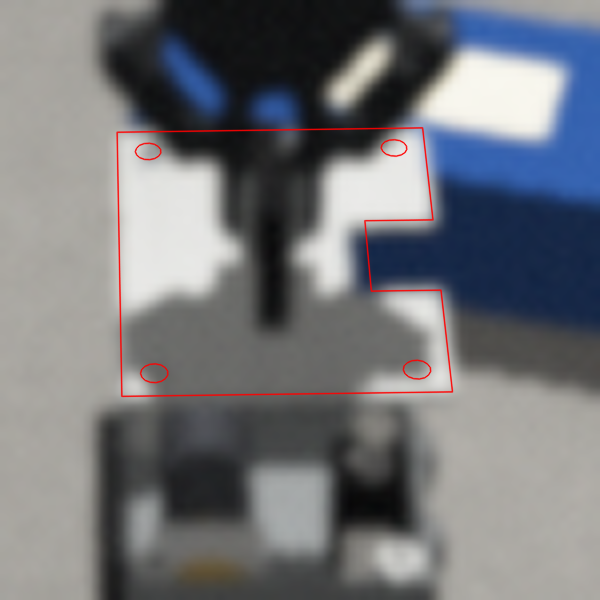

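View pics/o5t.png

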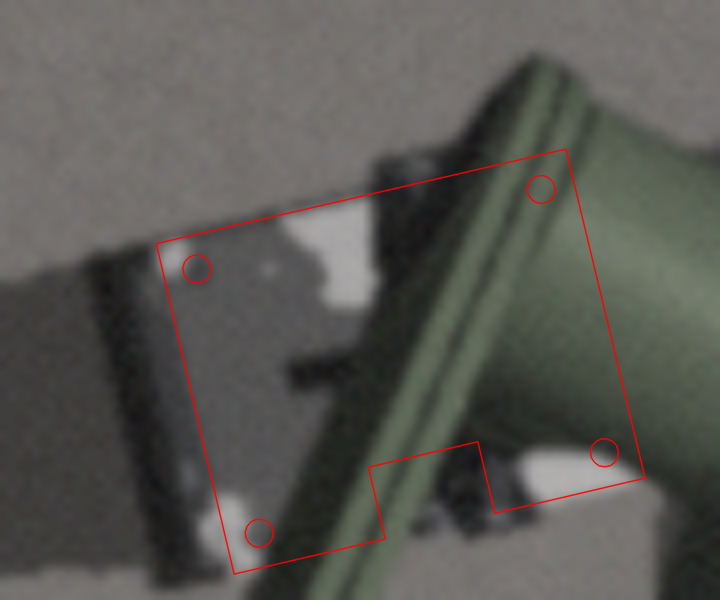

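The side outline matches to about 1 px, possibly shifted about 1-2 mm toward +y. I'll descend close to hover height, then measure the plate against the drive.

>>> step_arm(deltas=[[-0.3,0.4,8,0,0.001,0.001,-1],[-0.6,0.8,22,0,0.001,0.001,-1],[-0.8,1.1,38,0,0.001,0.002,-1],[-0.8,1.1,54,0,0.001,0.002,-1],[-0.8,1.1,66,0,0.001,0.002,-1],[-0.8,1.1,72,0,0.001,0.002,-1],[-0.8,1.1,74,0,0.001,0.002,-1],[-0.8,1.1,74,0,0.001,0.002,-1],[-0.8,1.1,74,0,0.001,0.002,-1],[-0.8,1.1,74,0,0.001,0.002,-1]])

```text
time_s: 10.57
position: [0.518, -0.2531, 0.1263]
orientation: [0.992, 0.124, 0.0, 0.001]
contact_force: [-0.0, -0.9, -1.6]
grip_width: 0.011
```

```bash
python3 -c "
from h import *
over('side',320,110,75,75,8,'o6s'); over('top',345,160,90,75,8,'o6t'); crop('side',320,110,75,75,10,'c6s'); crop('top',345,160,80,75,10,'c6t')
go([.5172,-.2519,.122],14.25)"
```

```text
t 10.77 pos [ 0.5177 -0.253   0.126 ] yaw 14.21 zax [-1.e-04 -8.e-04 -1.e+00] F [ 0.2  0.5 -1.8] w 0.0109 q [-0.47  0.43  1.74 -0.    0.98 -0.72]
delta mm [-0.2 -1.2  4. ] rot [ 0.0007  0.0003 -0.0007]
```

View pics/o6s.png

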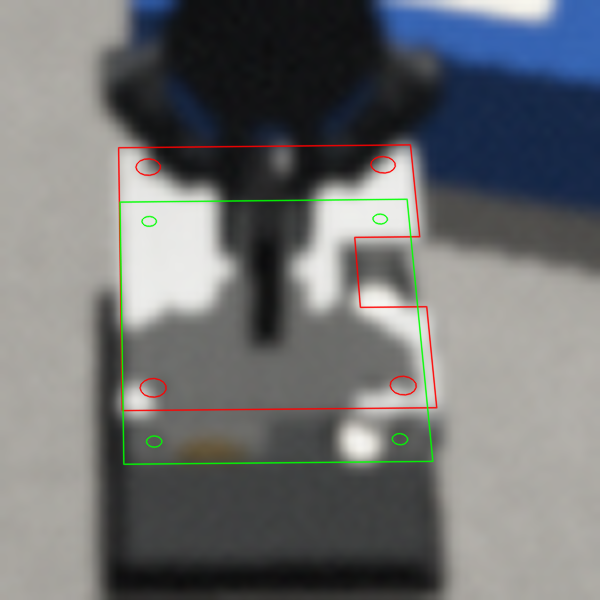

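View pics/o6t.png

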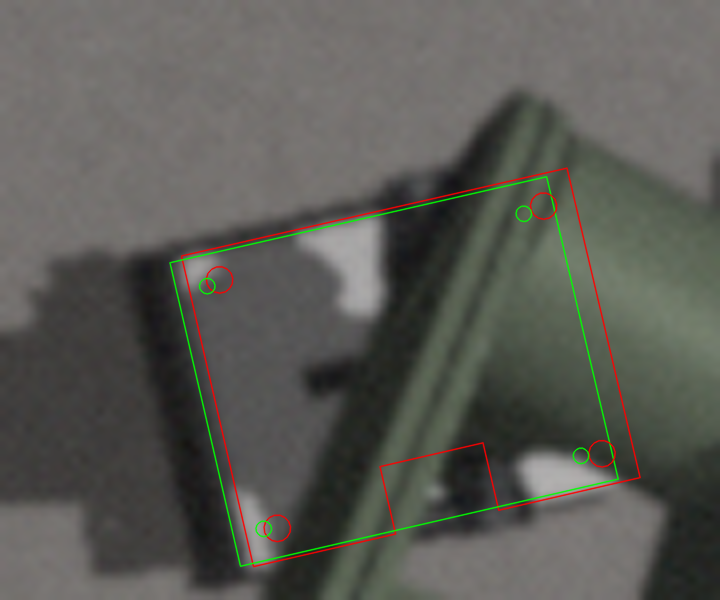

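View pics/c6s.png

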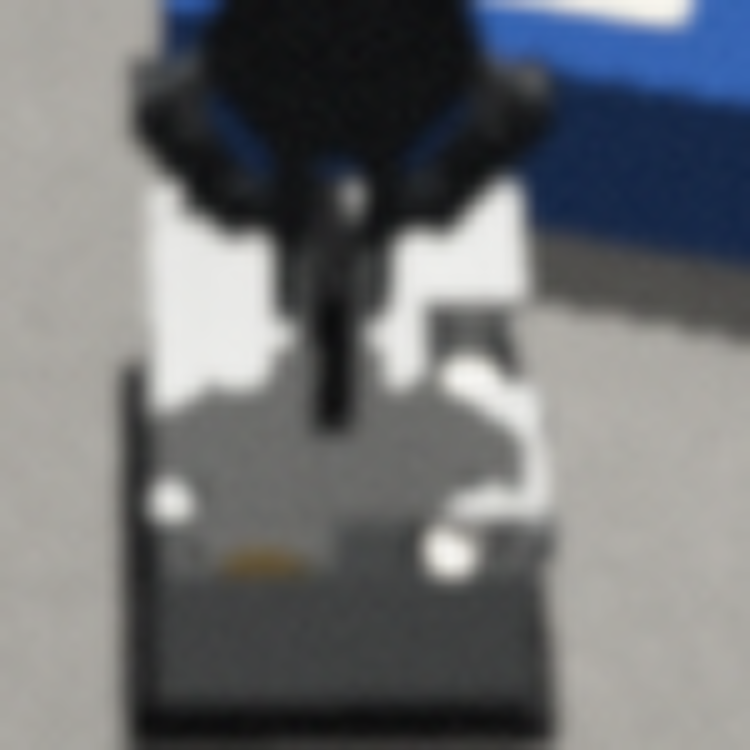

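View pics/c6t.png

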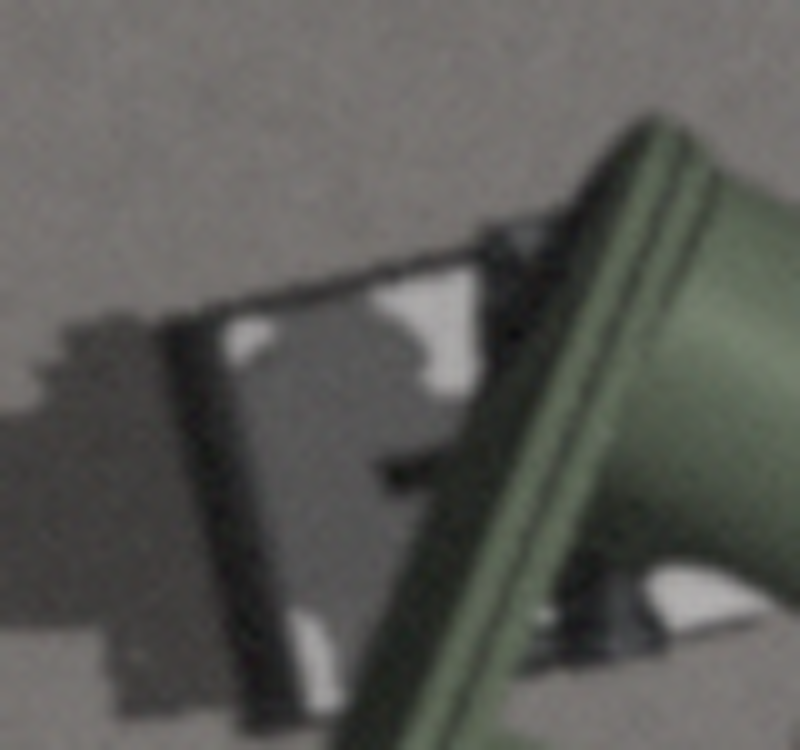

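```bash
cat > edge.py <<'E'
from h import *
from scipy.optimize import least_squares
from scipy.ndimage import map_coordinates
def frame(s): return R.from_quat(s['orientation'])*R.from_euler('x',180,degrees=True)
def edges(n,segs,im,s,show=True):
    """segs: plate-frame (p0,p1,outward normal,z). returns measured edge px & normals"""
    g=cv2.cvtColor(np.ascontiguousarray(im),cv2.COLOR_RGB2GRAY).astype(float); Rm=frame(s); o=s['position']+Rm.apply([-.004,0,-.032]); out=[]
    for i,(a,b,nn) in enumerate(segs):
        for t in np.linspace(0,1,6):
            L=np.array([*(np.array(a)*(1-t)+np.array(b)*t),4])/1e3; N=np.array([*nn,0])/1e3
            P=proj(n,o+Rm.apply(np.array([L,L+N]))); d=P[1]-P[0]; mm=np.linalg.norm(d); d/=mm
            r=np.arange(-2.5,2.51,.1); q=P[0]+r[:,None]*d
            v=map_coordinates(g,[q[:,1],q[:,0]],order=3); gr=-np.gradient(v,.1); k=gr.argmax()
            w=np.clip(gr,0,None)*(abs(r-r[k])<1); off=(w*r).sum()/w.sum()
            out.append((i,t,off,off/mm,v.max()-v.min(),gr[k]))
    for i in range(len(segs)):
        print(n,segs[i],"off mm",[round(x[3],1) for x in out if x[0]==i],"contrast",[int(x[4]) for x in out if x[0]==i])
E
python3 - <<'E'
from edge import *
s=readout.read_state()
im=viewer.snapshot('side')
edges('side',[((60,-45),(60,0),(1,0)),((-60,-50),(-60,-28),(-1,0)),((-60,28),(-60,68),(-1,0)),((-42,75),(-56,75),(0,1)),((55,75),(46,75),(0,1)),((-56,-20),(-38,-20),(0,1)),((-34,-16),(-34,5),(-1,0))],im,s)
im=viewer.snapshot('top')
edges('top',[((60,40),(60,22),(1,0)),((-60,-40),(-60,-65),(-1,0)),((57,75),(46,75),(0,1)),((-35,75),(-55,75),(0,1))],im,s)
E
```

```text
side ((60, -45), (60, 0), (1, 0)) off mm [np.float64(0.4), np.float64(0.3), np.float64(-1.6), np.float64(-2.2), np.float64(-2.1), np.float64(-1.8)] contrast [60, 63, 61, 64, 67, 71]
side ((-60, -50), (-60, -28), (-1, 0)) off mm [np.float64(1.7), np.float64(1.6), np.float64(1.9), np.float64(1.6), np.float64(1.6), np.float64(1.6)] contrast [169, 158, 153, 153, 152, 151]
side ((-60, 28), (-60, 68), (-1, 0)) off mm [np.float64(0.9), np.float64(0.6), np.float64(1.2), np.float64(2.3), np.float64(1.9), np.float64(1.3)] contrast [56, 53, 51, 73, 66, 46]
side ((-42, 75), (-56, 75), (0, 1)) off mm [np.float64(3.8), np.float64(3.4), np.float64(3.4), np.float64(3.4), np.float64(3.4), np.float64(3.4)] contrast [117, 127, 119, 112, 110, 112]
side ((55, 75), (46, 75), (0, 1)) off mm [np.float64(2.9), np.float64(2.9), np.float64(2.6), np.float64(2.6), np.float64(2.6), np.float64(8.9)] contrast [130, 121, 104, 78, 46, 20]
side ((-56, -20), (-38, -20), (0, 1)) off mm [np.float64(0.9), np.float64(2.3), np.float64(3.2), np.float64(2.8), np.float64(2.4), np.float64(2.4)] contrast [94, 134, 148, 140, 137,
[... 223 characters left out ...]
0)) off mm [np.float64(-0.8), np.float64(-0.7), np.float64(-0.9), np.float64(-0.6), np.float64(-0.6), np.float64(-0.8)] contrast [43, 47, 51, 61, 91, 97]
top ((-60, -40), (-60, -65), (-1, 0)) off mm [np.float64(0.7), np.float64(0.8), np.float64(0.8), np.float64(1.0), np.float64(0.9), np.float64(2.0)] contrast [76, 75, 76, 74, 61, 74]
top ((57, 75), (46, 75), (0, 1)) off mm [np.float64(0.4), np.float64(1.2), np.float64(1.8), np.float64(2.2), np.float64(2.3), np.float64(4.1)] contrast [104, 116, 114, 99, 79, 56]
top ((-35, 75), (-55, 75), (0, 1)) off mm [np.float64(2.4), np.float64(2.1), np.float64(1.5), np.float64(1.5), np.float64(2.4), np.float64(1.5)] contrast [100, 115, 119, 116, 118, 117]
```

The plate sits about 1.2 mm forward and 2 mm left of nominal in the grip, and the two cameras agree within about 1 mm. I'll correct for that and settle at hover height.

```bash
python3 -c "
from h import *
go([.5188,-.2536,.1228],14.25)"
```

```text
t 10.87 pos [ 0.5176 -0.253   0.1258] yaw 14.21 zax [-6.e-04 -6.e-04 -1.e+00] F [-0.1 -0.8 -2.5] w 0.0112 q [-0.47  0.43  1.74 -0.    0.98 -0.72]
delta mm [1.1 0.9 3. ] rot [ 0.0004  0.0007 -0.0007]
```

>>> step_arm(deltas=[[0.5,0.4,1.5,0,0,0,-1],[1.1,0.9,3,0,0,0,-1],[1.1,0.9,3,0,0,0,-1],[1.1,0.9,3,0,0,0,-1],[1.1,0.9,3,0,0,0,-1],[1.1,0.9,3,0,0,0,-1],[1.1,0.9,3,0,0,0,-1],[1.1,0.9,3,0,0,0,-1]])

```text
time_s: 11.53
position: [0.5188, -0.2535, 0.1225]
orientation: [0.992, 0.124, -0.001, 0.0]
contact_force: [-0.3, 0.7, -2.1]
grip_width: 0.0107
```

```bash
cat > chk.py <<'E'
from edge import *
# predicted edges of a plate exactly on the drive: compare to image directly
s=readout.read_state()
def fake(p,yaw,z): 
    T=R.from_euler('z',yaw,degrees=True); return dict(position=np.array([*p,z+.032])+T.apply([.004,0,0]),orientation=(T*R.from_euler('x',180,degrees=True)).as_quat())
for n,p,y in(('side',(.5136,-.2531),14.25),('top',(.5130,-.2528),14.25)):
    im=viewer.snapshot(n); 
    S=[((60,20),(60,0),(1,0)),((-60,-50),(-60,-28),(-1,0)),((-60,28),(-60,68),(-1,0)),((-42,75),(-56,75),(0,1)),((55,75),(46,75),(0,1)),((-50,-20),(-38,-20),(0,1))] if n=='side' else [((60,40),(60,22),(1,0)),((-60,-40),(-60,-65),(-1,0)),((53,75),(46,75),(0,1)),((-35,75),(-55,75),(0,1))]
    edges(n,S,im,fake(p,y,.090))
go([.5188,-.2536,.1228],14.25)
over('side',320,110,75,75,8,'o7s',dx=-.0012,dy=.002,dz=-.0008)
E
python3 chk.py | sed 's/np.float64//g'
```

```text
side ((60, 20), (60, 0), (1, 0)) off mm [(2.1), (1.8), (2.0), (1.3), (1.0), (0.6)] contrast [145, 158, 155, 140, 111, 86]
side ((-60, -50), (-60, -28), (-1, 0)) off mm [(1.7), (1.0), (1.0), (1.0), (0.7), (0.7)] contrast [159, 157, 156, 154, 152, 143]
side ((-60, 28), (-60, 68), (-1, 0)) off mm [(-0.9), (-0.4), (0.7), (1.0), (0.7), (-0.6)] contrast [64, 54, 45, 55, 45, 56]
side ((-42, 75), (-56, 75), (0, 1)) off mm [(1.3), (2.1), (2.0), (0.4), (-0.0), (-1.3)] contrast [102, 111, 111, 114, 119, 120]
side ((55, 75), (46, 75), (0, 1)) off mm [(1.6), (1.7), (2.1), (2.6), (3.5), (6.8)] contrast [121, 103, 80, 59, 41, 26]
side ((-50, -20), (-38, -20), (0, 1)) off mm [(1.8), (1.9), (1.0), (1.0), (1.4), (1.4)] contrast [153, 152, 143, 139, 141, 145]
top ((60, 40), (60, 22), (1, 0)) off mm [(-0.5), (-0.6), (0.1), (0.5), (0.7), (1.0)] contrast [38, 36, 35, 34, 61, 84]
top ((-60, -40), (-60, -65), (-1, 0)) off mm [(-0.2), (-0.3), (-0.4), (-0.4), (-0.1), (0.3)] contrast [89, 89, 90, 89, 82, 50]
top ((53, 75), (46, 75), (0, 1)) off mm [(0.1), (0.1), (0.1), (0.2), (0.6), (2.9)] contrast [99, 92, 86, 76, 63, 52]
top ((-35, 75), (-55, 75), (0, 1)) off mm [(0.6), (-0.6), (-0.2), (-0.0), (-0.3), (-0.5)] contrast [102, 119, 121, 127, 123, 118]
t 11.63 pos [ 0.5187 -0.2535  0.1225] yaw 14.21 zax [-1.e-03 -3.e-04 -1.e+00] F [ 0.  -0.2 -2.4] w 0.011 q [-0.47  0.43  1.74 -0.    0.97 -0.72]
delta mm [ 0.   0.1 -0.3] rot [ 0.      0.0011 -0.0007]
```

View pics/o7s.png

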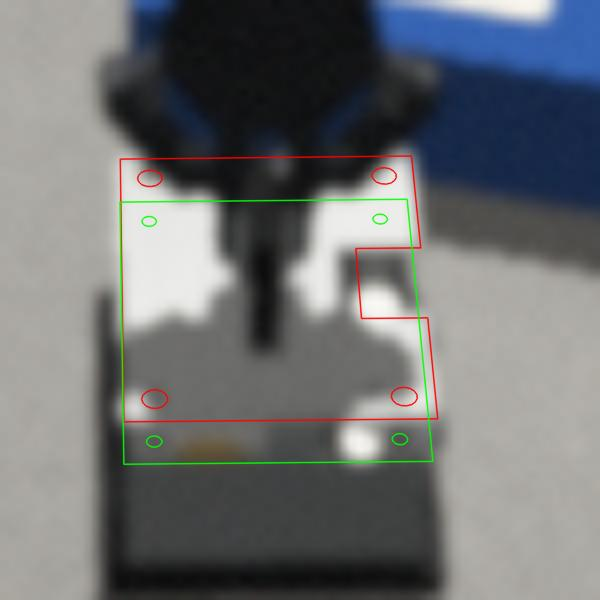

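The top view residuals are about 0 mm. The side view gives about +0.4 mm in x and +1.4 mm in y, and its y reading is coupled to height. All of that is within the hole clearance. I'll hold briefly, then check stability and the bench.

>>> step_arm(deltas=[[0,0.4,0,0,0,0,-1],[0,0.4,0,0,0,0,-1],[0,0.4,0,0,0,0,-1],[0,0.4,0,0,0,0,-1],[0,0.4,0,0,0,0,-1],[0,0.4,0,0,0,0,-1],[0,0.4,0,0,0,0,-1],[0,0.4,0,0,0,0,-1],[0,0.4,0,0,0,0,-1],[0,0.4,0,0,0,0,-1]])

```text
time_s: 12.52
position: [0.5188, -0.2539, 0.1224]
orientation: [0.992, 0.124, -0.001, 0.0]
contact_force: [-0.2, -1.3, -2.7]
grip_width: 0.0107
```

```bash
python3 chk.py | sed 's/np.float64//g'; python3 -c "
from h import *
crop('side',0,0,640,400,1,'s8')"
```

```text
side ((60, 20), (60, 0), (1, 0)) off mm [(2.3), (2.1), (2.0), (1.5), (0.6), (0.6)] contrast [148, 159, 156, 140, 110, 85]
side ((-60, -50), (-60, -28), (-1, 0)) off mm [(1.3), (1.6), (1.0), (1.3), (1.3), (1.2)] contrast [159, 155, 156, 156, 152, 144]
side ((-60, 28), (-60, 68), (-1, 0)) off mm [(-0.4), (-0.4), (0.5), (1.1), (0.9), (-0.0)] contrast [65, 52, 44, 56, 46, 57]
side ((-42, 75), (-56, 75), (0, 1)) off mm [(0.9), (0.5), (0.1), (-0.3), (-0.4), (-0.9)] contrast [111, 132, 132, 125, 119, 118]
side ((55, 75), (46, 75), (0, 1)) off mm [(0.3), (0.4), (0.8), (1.7), (5.8), (7.0)] contrast [117, 98, 73, 48, 29, 18]
side ((-50, -20), (-38, -20), (0, 1)) off mm [(1.5), (1.4), (1.0), (1.0), (1.0), (1.0)] contrast [153, 151, 142, 140, 141, 145]
top ((60, 40), (60, 22), (1, 0)) off mm [(-0.6), (0.1), (-0.5), (-0.5), (0.9), (0.8)] contrast [40, 34, 38, 40, 52, 86]
top ((-60, -40), (-60, -65), (-1, 0)) off mm [(-0.5), (-0.1), (-0.4), (-0.6), (-0.3), (0.5)] contrast [89, 93, 91, 89, 81, 35]
top ((53, 75), (46, 75), (0, 1)) off mm [(-0.7), (-0.2), (0.2), (0.2), (0.1), (0.1)] contrast [95, 87, 79, 71, 62, 52]
top ((-35, 75), (-55, 75), (0, 1)) off mm [(-1.1), (-0.9), (-0.9), (-0.1), (-0.6), (-0.6)] contrast [111, 118, 120, 131, 115, 117]
t 12.62 pos [ 0.5189 -0.2539  0.1224] yaw 14.21 zax [-1.1e-03 -2.0e-04 -1.0e+00] F [ 1.   0.1 -1.8] w 0.0108 q [-0.47  0.43  1.74 -0.    0.97 -0.72]
delta mm [ 0.  -0.3 -0.4] rot [-0.      0.0011 -0.0007]
```

View pics/s8.png

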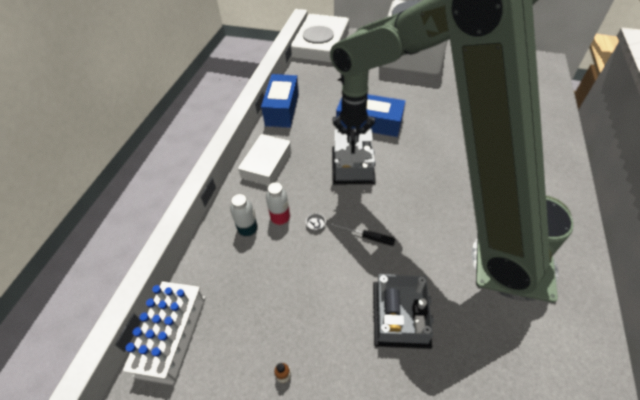

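The last picture shows the dish (316,223), screwdriver, bottles, cartons and amber bottle all where they were. The cover hovers steadily over the right-hand drive. I'm handing the job in.

```bash
python3 -c "
from h import *
print(job.finish_job())"
```

```text
the job is handed in; nothing more can be done
None
```

I pushed the reset plunger of the right-hand drive all the way down and let it come back up. The cover is now held over that drive and I've handed the job in, after about 12.7 s. **The front two screw holes may not line up**, for the reason under "What disagreed".

**Plunger:** I pressed it until the force rose from 8 to 17 N with almost no further travel, so it was on its stop. A top view afterwards showed the white head looking the same as at the start.

**Cover:** The last checks before handing in showed:
- **Height:** the underside is about 2 cm above the rim by the arm's reading, within about 1 mm, and the tool is level to about 0.1°. The force reading shows only the plate's weight, so nothing is touching.
- **Alignment:** in the top view the outline is within about 1 mm of where it should be over the drive. The side view differs by about 1–2 mm at some edges, and I did not resolve the difference between the two cameras.
- **Direction:** the notch is over the plunger.

**Other things on the bench:** they look unmoved in the last side picture.

**What disagreed:** The pictures of the plate do not fully match its description.
- **Matches:** the outline, handle and back holes fit the sizes given.
- **Does not match:** the front holes appear about 38 mm from the plate's centre instead of 48 mm, and the notch about 34 mm deep instead of 26 mm.
- **What I did:** I aligned by the stated plate frame, because a front-to-back hole spacing of 86 mm could not fit the drive's 96 mm anyway. If the pictures are right, the front holes sit about 10 mm off their threads.
- **Not checked:** I could not check the holes on the held plate, because most were in the gripper's shadow or hidden.

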